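# Finish packing the gingerbread box

### The arm

A 6-joint arm with a two-finger parallel gripper is mounted at the origin on the work surface. World frame = base frame: x ahead of the robot, y to its left, z up, the work surface at z = 0. Lengths are in m, angles in rad, forces in N, time in s.
With the tool pointing down it reaches from about 0.425 to 0.95 m from the base axis. Payload 3.5 kg.
Tool frame: the origin (TCP) lies on the centre line of the jaws, within the pads' length; the fingertips stand 22 mm ahead of it and the grasp point (between the pads) lies 3 mm ahead of it; z points along the fingers, x is the direction in which the jaws open and shut, and the axes are right-handed (so a half turn about z gives the same grasp; the last joint's range is limited). The gripper opens to 85 mm and grips with 20 to 120 N. Pads are 22 mm wide; open, the fingers measure 114 mm over their backs; the gripper's body (76 mm by 85 mm) begins 54 mm behind the grasp point. The pads swing forward as they close: fully open they stand 13 mm farther back than shut.
Start: joints at [-1.436, 0.286, 1.577, -0, 1.279, -0.15], TCP at [0.19, -0.648, 0.253] pointing down, gripper open.
Joint ranges: [-2.77, 2.77], [-0.9, 2.22], [0.21, 2.48], [-1.53, 4.67], [0.24, 2.81], [-2.84, 2.84]. Speed limits (rad/s): [2.79, 2.79, 3.14, 3.14, 3.14, 3.14].

### API

Orientations are given as [roll, pitch, yaw] about the fixed x, y, z axes, in that order (R = Rz(yaw) Ry(pitch) Rx(roll)).
In Python, from workcell import arm, viewer gives the robot as it stands. The module is installed in compiled form; this text tells all that it offers.
- The arm moves only by the tool drive_tool, never from a script. Its argument "steps" is one flat list of numbers, 6 for each row, row after row: the shift along the tool's x, y, z in units of 25 mm (1.0 is 25 mm), then the turn, a rotation vector about the tool's x, y, z in units of 5 degrees (1.0 is 5 degrees). A call has 1 to 20 rows; each row shifts and turns the pose as measured when the row begins, along the tool's axes as they then stand; what a row does not reach is not made up. A row lasts 1/12 s, in which the tool goes at most 41.7 mm and 7.16 degrees, less where a joint would pass 70% of its speed; a pose out of reach is approached as far as the arm can. A call is refused whole if a number of a shift passes 1 or a number of a turn 1, either way. A call with a gripper value outside its range is refused whole. "grip" is the gripper command: -1 is shut, 1 is fully open, values between are in proportion, set as the call begins (left out, the last holds). The fingers move at their own pace and stop on an object; "force" is the grip in N (left out, the last holds). Time passes only in rows, so rows that do not move let the fingers close. It gives the time, the measured TCP pose, the force and the opening at its end, in the units of the state.
- arm.get_state(): the state, without advancing time (a new reading comes with each control period).
- viewer.camera(name): name is "scene" or "side" or "wrist"; returns the picture (384x512x3 uint8, red, green, blue); there is no depth.
- viewer.get_calibration(name): a dict with "K" (3x3 intrinsics, pixels), "T" (4x4, takes a point from camera to world coordinates); the wrist camera has in their place "mount" (4x4, takes a point from camera to tool coordinates, whose origin is the TCP and whose axes are the tool frame's). Camera axes: x right, y up, looking along -z (the intrinsics and any distortion apply to the point x, -y, -z); pixel columns grow to the right and rows downward; lengths in m; the calibration is good to about 2 mm. A picture is of the moment at which its call begins: read the wrist's pose just before it. get_calibration takes no time and is no camera call.
- arm.sign_off(): hands the job in, once; it reports no verdict.
The state is a dict: "t": time; "qpos": joint angles; "joint_velocities": joint speeds; "effort": joint torques, N m; "tcp_pos": TCP position; "tool_rot": TCP orientation; "ft_force": force on the tool from outside, world axes, zero at the start; "wrist_torque": the same for the moment, N m; "grip_width": opening from 0.0 (shut) to 1.0 (fully open).
Only numpy, scipy, OpenCV 4.12 (cv2) and the standard library are available. Lean on these libraries where they do the work, as an engineer would, in place of code of your own. Each camera call takes 0.05 s, during which the arm holds its last target. There are 200 camera calls.

### The job

Finish packing the white cookie box: lay each of the four loose iced gingerbread cookies flat, icing up and centred, on top of the cookie of its own kind in the box, and let go of it. The two pale wooden ornaments look like the cookies but are not food: leave them lying where they are on the table.

Things in the scene. Friction and masses are not known exactly. Their poses are not given: they have to be found in the camera images.
- cookie_bauble: loose gingerbread cookie, bauble: round, 56 mm across, red icing with two white stripes and three yellow dots, and a small stub 14 mm wide (the bauble's cap) that sticks out 8 mm on its +x side. 15 mm thick, about 45 g, lying flat on the table, icing up. Origin: centre of the underside, z up. Easily gripped from above across its y axis, at the origin.
- cookie_parcel: loose gingerbread cookie, parcel: square, 52 x 52 mm, white icing with a green ribbon cross; sides along x and y. 15 mm thick, about 45 g, lying flat on the table, icing up. Origin: centre of the underside, z up. Easily gripped from above across its y axis, at the origin.
- cookie_snowflake: loose gingerbread cookie, snowflake: a regular hexagon, 54 mm across flats, pale blue icing with a white six-armed snowflake; one pair of flats faces +y and -y, two corners point along x and -x (62 mm). 15 mm thick, about 45 g, lying flat on the table, icing up. Origin: centre of the underside, z up. Easily gripped from above across its y axis, at the origin.
- cookie_house: loose gingerbread cookie, house: outline of a house front, brown with white piped edges, a red door and two yellow windows; 48 mm wide across y (straight sides, x -30 to +10 mm), pointed gable to +x, its tip at x = +34 mm. 15 mm thick, about 45 g, lying flat on the table, icing up. Origin: centre of the underside, z up. Easily gripped from above across its y axis, at the origin.
- tray_bauble: kraft-card tray in the white box, holding one fixed bauble cookie (as the loose one) in its middle. 114 x 114 mm, rim 12 mm. Origin: centre of its underside, 3 mm above the table, x and y along its sides; its cookie's top is 17 mm above the origin. The four trays fill one fixed square bakery box, 254 mm outside, walls 3 mm thick, 42 mm high.
- tray_parcel: kraft-card tray in the white box, holding one fixed parcel cookie (as the loose one) in its middle. 114 x 114 mm, rim 12 mm. Origin: centre of its underside, 3 mm above the table, x and y along its sides; its cookie's top is 17 mm above the origin. Tray centres are 118 mm apart, in a square, and 65 mm from the inside of the nearest box walls.
- tray_snowflake: kraft-card tray in the white box, holding one fixed snowflake cookie (as the loose one) in its middle. 114 x 114 mm, rim 12 mm. Origin: centre of its underside, 3 mm above the table, x and y along its sides; its cookie's top is 17 mm above the origin. Which tray lies in which quarter of the box varies.
- tray_house: kraft-card tray in the white box, holding one fixed house cookie (as the loose one) in its middle. 114 x 114 mm, rim 12 mm. Origin: centre of its underside, 3 mm above the table, x and y along its sides; its cookie's top is 17 mm above the origin. The box's open lid slopes from the top of its far wall down to the table beyond.
- wood_bauble: look-alike that does not belong in the box: a bauble ornament of bare pale wood with two dark burnt lines and a small brass hanging ring, 56 mm across, 12 mm thick, loose on the table. Origin: centre of the underside.
- wood_house: look-alike that does not belong in the box: a house-front ornament of bare pale wood with dark burnt door and windows and a small brass hanging ring at the gable, 48 mm wide, 64 mm long, 12 mm thick, loose on the table. Origin: on the underside, 30 mm from the flat end, midway across.

How it is judged:
At the end, for the whole second after the job is handed in: Each of the four loose cookies lies at rest, released, flat (within 7 degrees, icing up) on the cookie of its own kind in the box, its centre within 14 mm of that tray's centre; both wooden ornaments are within 20 mm of where they started (horizontal distance between cookie_bauble and tray_bauble below 0.014 m and z of cookie_bauble in the frame of tray_bauble between 0.014 and 0.02 m and angle between each of cookie_bauble, cookie_parcel, cookie_snowflake, cookie_house's own z axis and vertical below 0.12 rad and linear speed of each of cookie_bauble, cookie_parcel, cookie_snowflake, cookie_house below 0.02 m/s and contact force between each of cookie_bauble, cookie_parcel, cookie_snowflake, cookie_house and the fingers below 0.1 N and horizontal distance between cookie_parcel and tray_parcel below 0.014 m and z of cookie_parcel in the frame of tray_parcel between 0.014 and 0.02 m and horizontal distance between cookie_snowflake and tray_snowflake below 0.014 m and z of cookie_snowflake in the frame of tray_snowflake between 0.014 and 0.02 m and horizontal distance between cookie_house and tray_house below 0.014 m and z of cookie_house in the frame of tray_house between 0.014 and 0.02 m and distance of each of wood_bauble, wood_house from where it was at the start of the episode below 0.02 m); the robot touches nothing.
It fails at once if the wooden bauble ornament is shifted by more than 20 mm or lifted (distance of wood_bauble from where it was at the start of the episode above 0.02 m).
It fails at once if the wooden house ornament is shifted by more than 20 mm or lifted (distance of wood_house from where it was at the start of the episode above 0.02 m).
It also fails if it takes over 106 s, if anything falls off the work surface, if the arm or the gripper's body presses on something with over 40 N, if the wrist force passes 120 N, or if a joint passes its speed limit or range.

## Working session

There is one attempt and no reset: what is moved stays moved. The work goes in short steps, Python scripts to look and compute and a tool call to move; the robot and the scene stay as the last step left them, time stands still between calls to the robot, and variables do not carry over. Pictures are saved under pics/ and viewed, about 12 in all and at most 16, crops included, and the job is handed in when it is done.

Besides the shell and the picture viewer there is one more tool, called after "Call:" in YAML: its name, and indented under it one key for each argument. drive_tool: Moves the arm, as the interface text tells. Its arguments: {"type":"object","properties":{"steps":{"type":"array","items":{"type":"number"}},"grip":{"type":"number"},"force":{"type":"number"}},"required":["steps"]}

```bash
mkdir -p pics
python3 - <<'E'
from workcell import arm, viewer
import cv2, numpy as np
print(arm.get_state())
for n in ["scene","side","wrist"]:
    c=viewer.get_calibration(n); print(n,{k:np.round(v,4).tolist() if not isinstance(v,str) else v for k,v in c.items()})
    cv2.imwrite(f"pics/{n}0.png",viewer.camera(n)[:,:,::-1])
E
```

```text
{'t': 0.0, 'qpos': array([-1.43603035e+00,  2.86333193e-01,  1.57659548e+00, -1.33060616e-04,
        1.27793380e+00, -1.50048596e-01]), 'joint_velocities': array([-1.05728533e-03,  5.38213176e-04, -2.28574417e-04,  1.76813975e-04,
       -6.95433068e-05, -5.28219418e-04]), 'effort': array([ 7.21208146e-02, -3.89597368e+01, -2.77793133e+01,  2.74555542e-02,
        1.57807278e-01,  1.57933282e-03]), 'tcp_pos': array([ 0.1896537 , -0.64799088,  0.25335946]), 'tool_rot': array([ 3.14135751e+00, -7.02928705e-04, -1.28594330e+00]), 'ft_force': array([ 0.0485247, -0.3291896,  0.3307142]), 'wrist_torque': array([-0.01096355, -0.00359805,  0.06629511]), 'grip_width': 0.9968262764338449}
scene {'K': [[478.358, 0.0, 250.6196], [0.0, 478.358, 189.7242], [0.0, 0.0, 1.0]], 'T': [[-0.601, -0.5934, 0.5354, 1.1201], [0.7991, -0.4608, 0.3861, 0.4024], [0.0176, 0.6599, 0.7511, 0.8586], [0.0, 0.0, 0.0, 1.0]]}
side {'K': [[422.7662, 0.0, 247.4062], [0.0, 422.7662, 185.5397], [0.0, 0.0, 1.0]], 'T': [[-0.9171, 0.2512, -0.3094, 0.1919], [-0.398, -0.5354, 0.745, 0.8571], [0.0214, 0.8064, 0.591, 0.729], [0.0, 0.0, 0.0, 1.0]]}
wrist {'K': [[329.5442, 0.0, 256.711], [0.0, 329.5442, 195.6561], [0.0, 0.0, 1.0]], 'mount': [[1.0, -0.0002, -0.0006, -0.0009], [-0.0004, -0.9463, -0.3232, -0.0838], [-0.0005, 0.3232, -0.9463, -0.1198], [0.0, 0.0, 0.0, 1.0]]}
```

View pics/scene0.png

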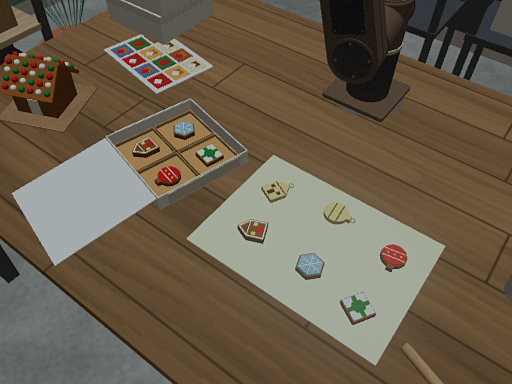

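View pics/side0.png

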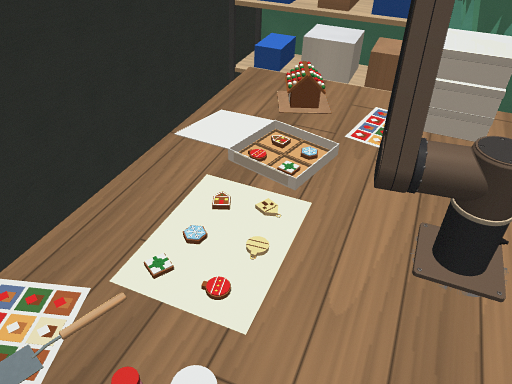

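```bash
cat > h.py <<'E'
import numpy as np, cv2
from workcell import arm, viewer
from scipy.spatial.transform import Rotation as R
def camT(n, st=None):
    c=viewer.get_calibration(n)
    if n!="wrist": return c["K"],np.array(c["T"])
    T=np.eye(4); T[:3,:3]=R.from_euler("xyz",st["tool_rot"]).as_matrix(); T[:3,3]=st["tcp_pos"]
    return c["K"],T@c["mount"]
def px2w(K,T,uv,z):
    uv=np.atleast_2d(uv).astype(float)
    d=np.c_[(uv[:,0]-K[0,2])/K[0,0],-(uv[:,1]-K[1,2])/K[1,1],-np.ones(len(uv))]@T[:3,:3].T
    return T[:3,3]+d*((z-T[2,3])/d[:,2])[:,None]
def w2px(K,T,P):
    p=(np.atleast_2d(P)-T[:3,3])@T[:3,:3]
    return np.c_[K[0,0]*p[:,0]/-p[:,2]+K[0,2],-K[1,1]*p[:,1]/-p[:,2]+K[1,2]]
def rect(img,K,T,x0,y0,w,h,z,s):
    """top-down view: column = (x-x0)*s, row = (y0+h-y)*s  (x right, y up)"""
    c=np.array([[x0,y0,z],[x0+w,y0,z],[x0+w,y0+h,z],[x0,y0+h,z]])
    H=cv2.getPerspectiveTransform(w2px(K,T,c).astype(np.float32),np.float32([[0,h*s],[w*s,h*s],[w*s,0],[0,0]]))
    return cv2.warpPerspective(img,H,(int(w*s),int(h*s)),flags=cv2.INTER_CUBIC)
E
python3 - <<'E'
from h import *
px={"sc":dict(w_house=(275,191),w_baub=(337,212),house=(253,231),snow=(310,265),baub=(394,257),parc=(358,307),T_house=(146,147),T_snow=(184,129),T_parc=(209,154),T_baub=(168,176)),
"si":dict(w_house=(266,207),w_baub=(257,244),house=(221,201),snow=(195,234),baub=(217,287),parc=(158,265),T_house=(281,139),T_snow=(309,151),T_parc=(289,167),T_baub=(257,154))}
for k in px["sc"]:
    z=.02 if k[0]=="T" else .013
    print(k,*[np.round(px2w(*camT(n),px[a][k],z)[0][:2],3) for n,a in(("scene","sc"),("side","si"))])
E
```

```text
w_house [0.485 0.015] [0.483 0.023]
w_baub [0.451 0.163] [0.451 0.164]
house [0.61  0.044] [0.604 0.05 ]
snow [0.608 0.19 ] [0.604 0.195]
baub [0.483 0.32 ] [0.479 0.322]
parc [0.632 0.315] [0.629 0.32 ]
T_house [ 0.569 -0.323] [ 0.566 -0.327]
T_snow [ 0.46  -0.294] [ 0.459 -0.293]
T_parc [ 0.491 -0.182] [ 0.487 -0.177]
T_baub [ 0.608 -0.21 ] [ 0.603 -0.204]
```

Run:
```python
from h import *
P=[]
for n in("scene","side"):
    im=viewer.camera(n)[:,:,::-1]
    a=rect(im,*camT(n),.42,-.02,.26,.38,.015,1000)
    b=rect(im,*camT(n),.40,-.39,.26,.28,.020,1000)
    P.append(np.hstack([a,np.vstack([b,np.zeros((100,260,3),np.uint8)])]))
o=np.vstack(P) 
cv2.imwrite("pics/top.png",np.hstack(P)[:, :1040]); 
cv2.imwrite("pics/top_s.png",cv2.resize(P[0],None,fx=1.5,fy=1.5,interpolation=cv2.INTER_CUBIC))
```

```text
(no output)
```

View pics/top_s.png

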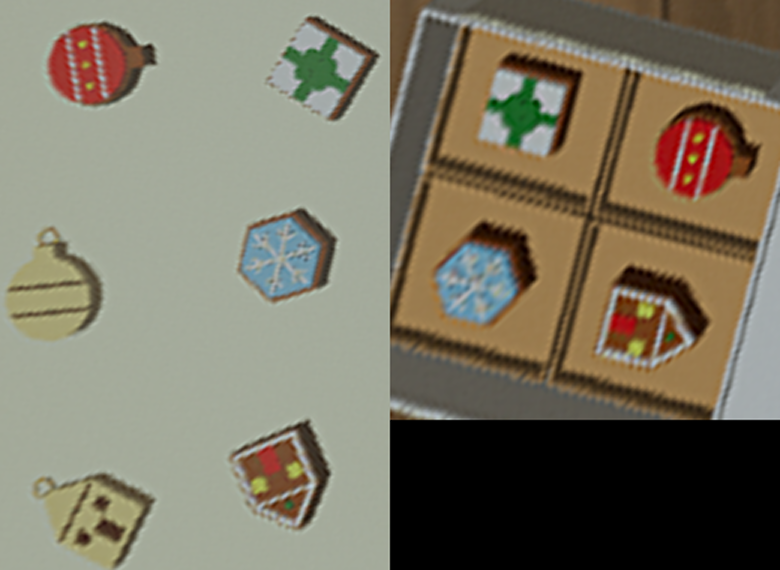

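Call:
drive_tool:
  steps: [-1,-0.92,0,0,0,0,-1,-0.92,0,0,0,0,-1,-0.92,0,0,0,0,-1,-0.92,0,0,0,0,-1,-0.92,0,0,0,0,-1,-0.92,0,0,0,0,-1,-0.92,0,0,0,0,-1,-0.92,0,0,0,0,-1,-0.92,0,0,0,0,-1,-0.92,0,0,0,0,-1,-0.92,0,0,0,0,-1,-0.92,0,0,0,0,-1,-0.92,0,0,0,0,-1,-0.92,0,0,0,0,-1,-0.92,0,0,0,0,-1,-0.92,0,0,0,0,-1,-0.92,0,0,0,0,-1,-0.92,0,0,0,0,-1,-0.92,0,0,0,0,-1,-0.92,0,0,0,0]
  grip: 1

```text
t: 1.92
tcp_pos: [0.4929, -0.0065, 0.2403]
tool_rot: [3.127, 0.036, -1.3]
ft_force: [1.4, -1.6, -2.6]
grip_width: 1.003
```

```bash
cat >> h.py <<'E'
def go(x,y,z,yaw=None):
    """tool-axis shift (units of 25 mm) and tool-z turn (units of 5 deg) from here to a target"""
    s=arm.get_state(); M=R.from_euler("xyz",s["tool_rot"])
    d=M.inv().apply(np.array([x,y,z])-s["tcp_pos"])/.025
    r=s["tool_rot"]; out=""
    if yaw is not None:
        # full rotation vector to (pi,0,yaw)
        out=np.round(np.degrees((M.inv()*R.from_euler("xyz",[np.pi,0,np.radians(yaw)])).as_rotvec())/5,2)
    print("t %.2f"%s["t"],"pos",np.round(s["tcp_pos"],4),"yaw %.1f"%np.degrees(r[2]),"| shift",np.round(d,2),"turn",out,"w %.2f"%s["grip_width"])
E
python3 -c "
from h import *
go(.607,.192,.16,-74)"
```

```text
t 1.92 pos [ 0.4929 -0.0065  0.2403] yaw -74.5 | shift [-6.31 -6.57  3.35] turn [ 0.16  0.42 -0.1 ] w 1.00
```

Call:
drive_tool:
  steps: [-0.9,-0.95,0.5,0,0.05,0,-0.9,-0.95,0.5,0,0.05,0,-0.9,-0.95,0.5,0,0.05,0,-0.9,-0.95,0.5,0,0.05,0,-0.9,-0.95,0.5,0,0.05,0,-0.9,-0.95,0.5,0,0.05,0,-0.4,-0.5,0.2,0,0,0,0,0,0,0,0,0,0,0,0,0,0,0,0,0,0,0,0,0]

```text
t: 2.75
tcp_pos: [0.5992, 0.1934, 0.1484]
tool_rot: [3.109, 0.012, -1.29]
ft_force: [-0.3, 0.1, -2.3]
grip_width: 1.001
```

Run:
```python
from h import *
go(.607,.192,.16,-74)
s=arm.get_state(); im=viewer.camera("wrist")[:,:,::-1]
cv2.imwrite("pics/w1.png",im)
a=rect(im,*camT("wrist",s),.54,.12,.16,.16,.015,4)  if 0 else rect(im,*camT("wrist",s),.56,.13,.11,.11,.015,5000)
cv2.imwrite("pics/w1r.png",a)
```

```text
t 2.75 pos [0.5992 0.1934 0.1484] yaw -73.9 | shift [ 0.13 -0.27 -0.47] turn [0.37 0.14 0.02] w 1.00
```

View pics/w1r.png

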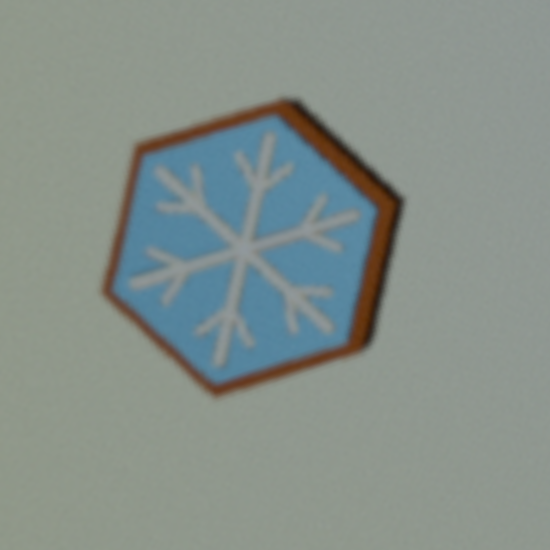

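Call:
drive_tool:
  steps: [0.22,-0.34,0,0.37,0.14,0,0,0,0.9,0,0,0,0,0,0.9,0,0,0,0,0,0.9,0,0,0,0,0,0.5,0,0,0,0,0,0,0,0,0,0,0,0,0,0,0]

```text
t: 3.38
tcp_pos: [0.6108, 0.1823, 0.0731]
tool_rot: [-3.131, -0.003, -1.3]
ft_force: [0.5, 1.3, -1.0]
grip_width: 0.997
```

```bash
python3 -c "
from h import *
go(.6088,.1904,.025,-73)"
```

```text
t 3.38 pos [0.6108 0.1823 0.0731] yaw -74.5 | shift [-0.34  0.01  1.92] turn [-0.12 -0.03 -0.29] w 1.00
```

Call:
drive_tool:
  steps: [-0.34,0,0,-0.12,0,-0.29,0,0,0.7,0,0,0,0,0,0.7,0,0,0,0,0,0.4,0,0,0,0,0,0,0,0,0,0,0,0,0,0,0]

```text
t: 3.88
tcp_pos: [0.6139, 0.1925, 0.0368]
tool_rot: [-3.129, -0.005, -1.27]
ft_force: [0.2, 0.7, -2.6]
grip_width: 1.001
```

```bash
python3 -c "
from h import *
go(.6088,.1904,.025,-73)"
```

```text
t 3.88 pos [0.6139 0.1925 0.0368] yaw -72.8 | shift [0.02 0.23 0.47] turn [-0.14 -0.05  0.05] w 1.00
```

Call:
drive_tool:
  steps: [0,0.25,0.3,-0.15,0,0,0,0,0.25,0,0,0,0,0,0,0,0,0,0,0,0,0,0,0]

```text
t: 4.22
tcp_pos: [0.6094, 0.1913, 0.0254]
tool_rot: [-3.139, -0.006, -1.269]
ft_force: [0.2, 0.1, -2.3]
grip_width: 1.002
```

Call:
drive_tool:
  steps: [0,0,0,0,0,0,0,0,0,0,0,0,0,0,0,0,0,0,0,0,0,0,0,0,0,0,0,0,0,0,0,0,0,0,0,0]
  grip: -1
  force: 30

```text
t: 4.72
tcp_pos: [0.6105, 0.1913, 0.0271]
tool_rot: [-3.136, -0.006, -1.269]
ft_force: [-0.4, 0.7, -3.2]
grip_width: 0.616
```

```bash
python3 -c "
from h import *
go(.6088,.1904,.025,-73)"
```

```text
t 4.72 pos [0.6105 0.1913 0.0271] yaw -72.7 | shift [0.01 0.08 0.08] turn [-0.06 -0.07  0.06] w 0.62
```

Call:
drive_tool:
  steps: [0,0,-0.3,0,0,0,0,0,-0.7,0,0,0,0,0,-1,0,0,-1,0,0,-1,0,0,-1,0,0,-1,0,0,-1,0,0,0,0,0,-1,0,0,0,0,0,-1,0,0,0,0,0,-0.8,0,0,0,0,0,0,0,0,0,0,0,0]

```text
t: 5.55
tcp_pos: [0.609, 0.1916, 0.1354]
tool_rot: [-3.14, -0.008, -0.74]
ft_force: [0.6, 0.4, -2.5]
grip_width: 0.618
```

```bash
python3 -c "
from h import *
go(.4585,-.2954,.12,-44)"
```

```text
t 5.55 pos [0.609  0.1916 0.1354] yaw -42.4 | shift [ 8.68 18.45  0.65] turn [-0.02 -0.09  0.32] w 0.62
```

Call:
drive_tool:
  steps: [0.3,0.6,0,0,0,0.3,0.47,1,0,0,0,0,0.47,1,0,0,0,0,0.47,1,0,0,0,0,0.47,1,0,0,0,0,0.47,1,0,0,0,0,0.47,1,0,0,0,0,0.47,1,0,0,0,0,0.47,1,0,0,0,0,0.47,1,0,0,0,0,0.47,1,0,0,0,0,0.47,1,0,0,0,0,0.47,1,0,0,0,0,0.47,1,0,0,0,0,0.47,1,0,0,0,0,0.47,1,0,0,0,0,0.47,1,0,0,0,0,0.3,0.6,0,0,0,0,0,0,0,0,0,0,0,0,0,0,0,0]

```text
t: 7.22
tcp_pos: [0.4279, -0.2827, 0.1327]
tool_rot: [3.136, -0.0, -0.814]
ft_force: [-0.3, 0.7, -3.6]
grip_width: 0.617
```

```bash
python3 -c "
from h import *
go(.4585,-.2954,.12,-44)"
```

```text
t 7.22 pos [ 0.4279 -0.2827  0.1327] yaw -46.6 | shift [ 1.21 -0.55  0.51] turn [ 0.07  0.   -0.53] w 0.62
```

Call:
drive_tool:
  steps: [0.6,-0.3,0,0,0,-0.5,0.6,-0.25,0,0,0,0,0,0,0,0,0,0,0,0,0,0,0,0]

```text
t: 7.55
tcp_pos: [0.4579, -0.2916, 0.1312]
tool_rot: [3.136, 0.005, -0.772]
ft_force: [-0.9, 0.3, -3.0]
grip_width: 0.622
```

Run:
```python
from h import *
go(.4585,-.2954,.12,-44)
s=arm.get_state(); im=np.ascontiguousarray(viewer.camera("wrist")[:,:,::-1]); K,T=camT("wrist",s)
M=R.from_euler("z",-14,degrees=True).as_matrix()
for a in(-.059,.059):
  for b in(-.059,.059):
    c=np.array([.530,-.2525,0])+M@[a,b,0]
    q=[c+M@[p*.057,r*.057,.015] for p,r in((-1,-1),(1,-1),(1,1),(-1,1))]
    cv2.polylines(im,[w2px(K,T,q).astype(int)],True,(255,0,255),1)
cv2.imwrite("pics/w2.png",cv2.resize(im,None,fx=1.5,fy=1.5))
```

```text
t 7.55 pos [ 0.4579 -0.2916  0.1312] yaw -44.3 | shift [0.13 0.09 0.45] turn [ 0.06  0.06 -0.05] w 0.62
```

View pics/w2.png

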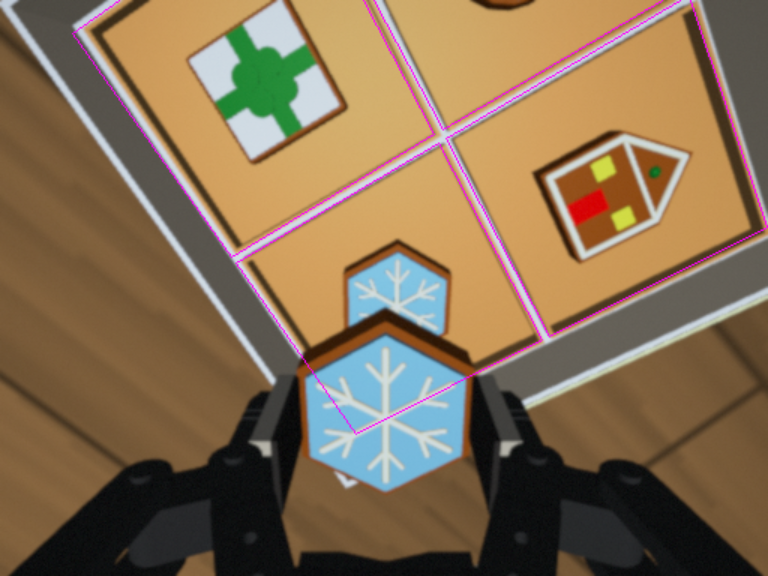

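Call:
drive_tool:
  steps: [0.13,0.09,0.6,0.06,0.06,0,0,0,0.9,0,0,0,0,0,0.9,0,0,0,0,0,0.4,0,0,0,0,0,0,0,0,0,0,0,0,0,0,0]

```text
t: 8.1
tcp_pos: [0.4574, -0.2914, 0.0605]
tool_rot: [3.142, -0.001, -0.77]
ft_force: [-0.0, -0.1, -2.0]
grip_width: 0.619
```

```bash
python3 -c "
from h import *
go(.4585,-.2954,.048,-44)"
```

```text
t 8.10 pos [ 0.4574 -0.2914  0.0605] yaw -44.1 | shift [0.14 0.08 0.5 ] turn [ 0.   -0.01 -0.02] w 0.62
```

Call:
drive_tool:
  steps: [0.2,0.1,0.3,0,0,0,0.1,0.1,0.2,0,0,0,0,0,0.1,0,0,0,0,0,0,0,0,0]

```text
t: 8.43
tcp_pos: [0.4609, -0.302, 0.0475]
tool_rot: [3.141, -0.006, -0.77]
ft_force: [-0.5, 0.5, -3.1]
grip_width: 0.62
```

```bash
python3 -c "
from h import *
go(.4585,-.2954,.048,-44);print(arm.get_state()['ft_force'])"
```

```text
t 8.43 pos [ 0.4609 -0.302   0.0475] yaw -44.1 | shift [-0.25 -0.12 -0.02] turn [ 0.   -0.07 -0.02] w 0.62
[-0.53858549  0.54385869 -3.13974758]
```

Call:
drive_tool:
  steps: [-0.2,-0.1,-0.1,0,0,0,-0.1,-0.05,0,0,0,0,0,0,0,0,0,0]

```text
t: 8.68
tcp_pos: [0.4584, -0.2944, 0.0511]
tool_rot: [3.142, -0.008, -0.77]
ft_force: [-0.1, 0.8, -2.7]
grip_width: 0.619
```

```bash
python3 -c "
from h import *
go(.4585,-.2954,.048,-44);print(arm.get_state()['ft_force'])"
```

```text
t 8.68 pos [ 0.4584 -0.2944  0.0511] yaw -44.1 | shift [0.03 0.03 0.13] turn [ 0.   -0.09 -0.03] w 0.62
[-0.05833429  0.84372192 -2.70575209]
```

Call:
drive_tool:
  steps: [0,0,0.17,0,0,0,0,0,0,0,0,0]

```text
t: 8.85
tcp_pos: [0.4587, -0.2942, 0.0474]
tool_rot: [-3.142, -0.009, -0.77]
ft_force: [0.3, 0.3, -2.7]
grip_width: 0.615
```

Call:
drive_tool:
  steps: [0,0,0,0,0,0,0,0,0,0,0,0,0,0,0,0,0,0,0,0,0,0,0,0,0,0,0,0,0,0]
  grip: 0.7

```text
t: 9.27
tcp_pos: [0.459, -0.2943, 0.0476]
tool_rot: [-3.142, -0.01, -0.77]
ft_force: [-0.6, 0.1, -2.1]
grip_width: 0.85
```

Call:
drive_tool:
  steps: [0,0,-0.4,0,0,0,0,0,-1,0,0,0,0,0,-1,0,0,0.5,0,0,-1,0,0,1,0,0,-1,0,0,1,0,0,-0.5,0,0,1,0,0,0,0,0,1,0,0,0,0,0,1,0,0,0,0,0,1,0,0,0,0,0,1,0,0,0,0,0,0]
  grip: 1

```text
t: 10.18
tcp_pos: [0.4587, -0.2942, 0.1856]
tool_rot: [-3.131, -0.013, -1.456]
ft_force: [0.1, 0.8, -2.0]
grip_width: 1.001
```

Run:
```python
from h import *
go(.479,.318,.15,-83)
s=arm.get_state(); im=viewer.camera("scene")[:,:,::-1]; K,T=camT("scene")
cv2.imwrite("pics/s2.png",cv2.resize(im[60:260,100:300],None,fx=3,fy=3,interpolation=cv2.INTER_CUBIC))
```

```text
t 10.18 pos [ 0.4587 -0.2942  0.1856] yaw -83.4 | shift [-24.25  -3.59   1.14] turn [-0.12 -0.15 -0.09] w 1.00
```

View pics/s2.png

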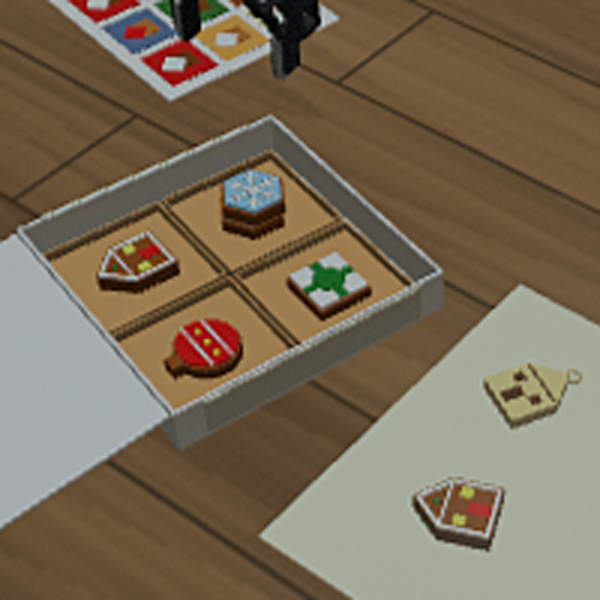

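Call:
drive_tool:
  steps: [-1,-0.15,0,0,0,0,-1,-0.15,0,0,0,0,-1,-0.15,0,0,0,0,-1,-0.15,0,0,0,0,-1,-0.15,0,0,0,0,-1,-0.15,0,0,0,0,-1,-0.15,0,0,0,0,-1,-0.15,0,0,0,0,-1,-0.15,0,0,0,0,-1,-0.15,0,0,0,0,-1,-0.15,0,0,0,0,-1,-0.15,0,0,0,0,-1,-0.15,0,0,0,0,-1,-0.15,0,0,0,0,-1,-0.15,0,0,0,0,-1,-0.15,0,0,0,0,-1,-0.15,0,0,0,0,-1,-0.15,0,0,0,0,-1,-0.15,0,0,0,0,-1,-0.15,0,0,0,0]

```text
t: 11.9
tcp_pos: [0.4625, 0.2296, 0.1849]
tool_rot: [-3.124, -0.019, -1.41]
ft_force: [1.3, -0.3, -1.5]
grip_width: 0.998
```

```bash
python3 -c "
from h import *
go(.479,.318,.15,-83)"
```

```text
t 11.90 pos [0.4625 0.2296 0.1849] yaw -80.8 | shift [-3.41 -1.19  1.35] turn [-0.2  -0.22  0.44] w 1.00
```

Call:
drive_tool:
  steps: [-0.8,-0.25,0.3,-0.1,-0.1,0.2,-0.8,-0.25,0.3,-0.1,-0.1,0.1,-0.8,-0.25,0.3,0,0,0.1,-0.6,-0.25,0.3,0,0,0,-0.2,-0.1,0,0,0,0,0,0,0,0,0,0,0,0,0,0,0,0]

```text
t: 12.48
tcp_pos: [0.4774, 0.3214, 0.1555]
tool_rot: [-3.141, -0.0, -1.424]
ft_force: [-0.5, -0.2, -2.3]
grip_width: 1.0
```

Run:
```python
from h import *
go(.479,.318,.15,-83)
s=arm.get_state(); im=viewer.camera("wrist")[:,:,::-1]
cv2.imwrite("pics/w3r.png",rect(im,*camT("wrist",s),.43,.265,.11,.11,.015,5000))
```

```text
t 12.48 pos [0.4774 0.3214 0.1555] yaw -81.6 | shift [ 0.14 -0.04  0.22] turn [-0.01 -0.    0.28] w 1.00
```

View pics/w3r.png

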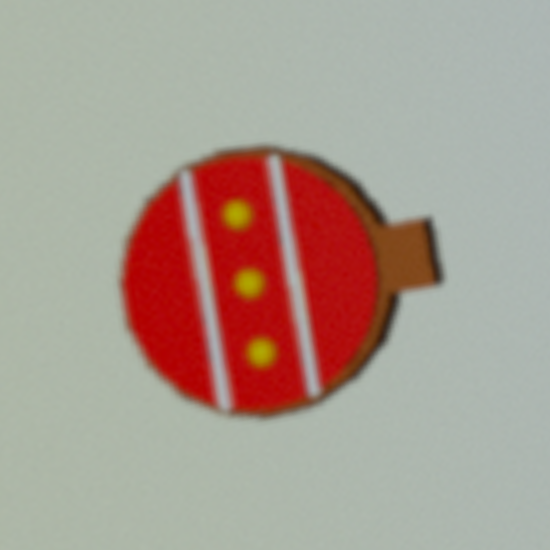

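Call:
drive_tool:
  steps: [0.1,-0.1,0.8,0,0,0,0.1,-0.1,1,0,0,0,0,0,1,0,0,0,0,0,1,0,0,0,0,0,0.7,0,0,0,0,0,0.3,0,0,0,0,0,0,0,0,0,0,0,0,0,0,0]

```text
t: 13.2
tcp_pos: [0.4891, 0.3115, 0.0402]
tool_rot: [-3.127, 0.002, -1.428]
ft_force: [0.5, 0.4, -2.6]
grip_width: 1.002
```

```bash
python3 -c "
from h import *
go(.481,.3186,.025,-81.6)"
```

```text
t 13.20 pos [0.4891 0.3115 0.0402] yaw -81.8 | shift [-0.33  0.29  0.6 ] turn [-0.16  0.02 -0.04] w 1.00
```

Call:
drive_tool:
  steps: [-0.2,0.18,0.3,-0.1,0,0,-0.12,0.1,0.25,0,0,0,0,0,0.07,0,0,0,0,0,0,0,0,0]

```text
t: 13.53
tcp_pos: [0.4833, 0.3198, 0.0281]
tool_rot: [-3.129, 0.004, -1.428]
ft_force: [-0.3, 0.3, -1.6]
grip_width: 1.0
```

```bash
python3 -c "
from h import *
go(.481,.3186,.025,-81.6)"
```

```text
t 13.53 pos [0.4833 0.3198 0.0281] yaw -81.8 | shift [0.03 0.1  0.12] turn [-0.14  0.04 -0.05] w 1.00
```

Close enough; lower a little and grip.

Call:
drive_tool:
  steps: [0,0.08,0.12,-0.14,0,0,0,0,0,0,0,0]

```text
t: 13.7
tcp_pos: [0.4814, 0.3202, 0.0257]
tool_rot: [-3.141, 0.004, -1.427]
ft_force: [-0.3, 0.6, -3.0]
grip_width: 1.003
```

Call:
drive_tool:
  steps: [0,0,0,0,0,0,0,0,0,0,0,0,0,0,0,0,0,0,0,0,0,0,0,0,0,0,0,0,0,0,0,0,0,0,0,0]
  grip: -1
  force: 30

```text
t: 14.2
tcp_pos: [0.4824, 0.3206, 0.0269]
tool_rot: [-3.139, 0.005, -1.427]
ft_force: [-0.0, 0.2, -2.6]
grip_width: 0.631
```

Call:
drive_tool:
  steps: [0,0,-0.3,0,0,0,0,0,-0.7,0,0,0,0,0,-1,0,0,1,0,0,-1,0,0,1,0,0,-1,0,0,1,0,0,0,0,0,1,0,0,0,0,0,0.5,0,0,0,0,0,0,0,0,0,0,0,0]

```text
t: 14.95
tcp_pos: [0.481, 0.3194, 0.1337]
tool_rot: [3.14, 0.004, -1.838]
ft_force: [0.4, 0.7, -2.9]
grip_width: 0.627
```

```bash
python3 -c "
from h import *
go(.6015,-.2096,.12,-104)"
```

```text
t 14.95 pos [0.481  0.3194 0.1337] yaw -105.3 | shift [ 19.14 -10.24   0.46] turn [ 0.02  0.04 -0.26] w 0.63
```

Call:
drive_tool:
  steps: [0.6,-0.3,0,0,0,-0.2,1,-0.54,0,0,0,0,1,-0.54,0,0,0,0,1,-0.54,0,0,0,0,1,-0.54,0,0,0,0,1,-0.54,0,0,0,0,1,-0.54,0,0,0,0,1,-0.54,0,0,0,0,1,-0.54,0,0,0,0,1,-0.54,0,0,0,0,1,-0.54,0,0,0,0,1,-0.54,0,0,0,0,1,-0.54,0,0,0,0,1,-0.54,0,0,0,0,1,-0.54,0,0,0,0,1,-0.54,0,0,0,0,1,-0.54,0,0,0,0,0.6,-0.3,0,0,0,0,0,0,0,0,0,0,0,0,0,0,0,0]

```text
t: 16.62
tcp_pos: [0.6023, -0.1735, 0.1206]
tool_rot: [3.12, 0.004, -1.791]
ft_force: [0.0, 0.7, -3.1]
grip_width: 0.626
```

```bash
python3 -c "
from h import *
go(.6015,-.2096,.10,-104)"
```

```text
t 16.62 pos [ 0.6023 -0.1735  0.1206] yaw -102.6 | shift [ 1.42 -0.3   0.81] turn [0.25 0.04 0.28] w 0.63
```

Call:
drive_tool:
  steps: [0.6,-0.15,0.2,0.15,0,0.2,0.5,-0.1,0.3,0.1,0,0.08,0.2,-0.05,0.2,0,0,0,0,0,0,0,0,0,0,0,0,0,0,0]

```text
t: 17.03
tcp_pos: [0.6002, -0.2047, 0.0995]
tool_rot: [3.14, 0.006, -1.813]
ft_force: [-0.9, 0.2, -2.4]
grip_width: 0.631
```

```bash
python3 -c "
from h import *
go(.6015,-.2096,.048,-104)"
```

```text
t 17.03 pos [ 0.6002 -0.2047  0.0995] yaw -103.9 | shift [ 0.19 -0.1   2.06] turn [0.02 0.07 0.02] w 0.63
```

Call:
drive_tool:
  steps: [0.1,-0.05,0.5,0,0,0,0.05,-0.03,0.7,0,0,0,0,0,0.5,0,0,0,0,0,0.2,0,0,0,0,0,0,0,0,0]

```text
t: 17.45
tcp_pos: [0.6015, -0.2068, 0.0483]
tool_rot: [3.14, 0.006, -1.81]
ft_force: [-0.2, 0.6, -2.3]
grip_width: 0.63
```

```bash
python3 -c "
from h import *
go(.6015,-.2096,.048,-104)"
```

```text
t 17.45 pos [ 0.6015 -0.2068  0.0483] yaw -103.7 | shift [ 0.11 -0.03  0.01] turn [0.02 0.07 0.05] w 0.63
```

Call:
drive_tool:
  steps: [0,0,0.05,0,0,0,0,0,0,0,0,0,0,0,0,0,0,0,0,0,0,0,0,0,0,0,0,0,0,0]
  grip: 0.7

```text
t: 17.87
tcp_pos: [0.6026, -0.2066, 0.0483]
tool_rot: [-3.141, 0.006, -1.809]
ft_force: [0.7, -0.0, -2.3]
grip_width: 0.852
```

Call:
drive_tool:
  steps: [0,0,-0.4,0,0,0,0,0,-1,0,0,0,0,0,-1,0,0,0.5,0,0,-1,0,0,1,0,0,-1,0,0,1,0,0,-0.3,0,0,0.4,0,0,0,0,0,0,0,0,0,0,0,0]
  grip: 1

```text
t: 18.53
tcp_pos: [0.6035, -0.208, 0.1794]
tool_rot: [-3.136, 0.006, -2.074]
ft_force: [0.1, 0.5, -2.2]
grip_width: 0.997
```

```bash
python3 -c "
from h import *
go(.631,.317,.15,-119)"
```

```text
t 18.53 pos [ 0.6035 -0.208   0.1794] yaw -118.8 | shift [-18.92   9.17   1.23] turn [-0.07  0.07  0.04] w 1.00
```

Call:
drive_tool:
  steps: [-0.6,0.3,0,0,0,0,-1,0.49,0,0,0,0,-1,0.49,0,0,0,0,-1,0.49,0,0,0,0,-1,0.49,0,0,0,0,-1,0.49,0,0,0,0,-1,0.49,0,0,0,0,-1,0.49,0,0,0,0,-1,0.49,0,0,0,0,-1,0.49,0,0,0,0,-1,0.49,0,0,0,0,-1,0.49,0,0,0,0,-1,0.49,0,0,0,0,-1,0.49,0,0,0,0,-1,0.49,0,0,0,0,-1,0.49,0,0,0,0,-1,0.49,0,0,0,0,-0.6,0.3,0,0,0,0,0,0,0,0,0,0,0,0,0,0,0,0]

```text
t: 20.2
tcp_pos: [0.5996, 0.3109, 0.154]
tool_rot: [3.103, -0.014, -2.054]
ft_force: [-0.8, 0.5, -2.9]
grip_width: 1.001
```

Run:
```python
from h import *
go(.631,.317,.15,-119)
s=arm.get_state(); im=viewer.camera("wrist")[:,:,::-1]
cv2.imwrite("pics/w4r.png",rect(im,*camT("wrist",s),.575,.265,.11,.11,.015,5000))
```

```text
t 20.20 pos [0.5996 0.3109 0.154 ] yaw -117.7 | shift [-0.8  -1.    0.11] turn [ 0.45 -0.16  0.26] w 1.00
```

View pics/w4r.png

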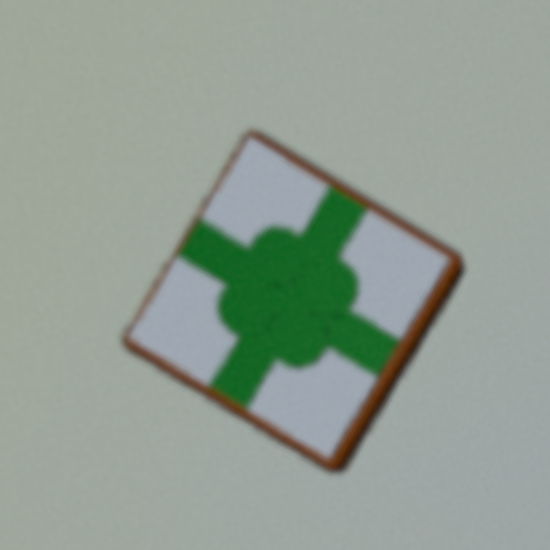

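```bash
python3 -c "
from h import *
go(.6336,.3152,.025,-121)"
```

```text
t 20.25 pos [0.5993 0.3106 0.1537] yaw -117.7 | shift [-0.87 -1.33  5.09] turn [ 0.45 -0.17  0.66] w 1.00
```

Call:
drive_tool:
  steps: [-0.4,-0.5,0.5,0.3,-0.1,0.4,-0.3,-0.5,0.9,0.15,-0.07,0.25,-0.1,-0.25,0.9,0,0,0,0,0,0.8,0,0,0,0,0,0.4,0,0,0,0,0,0.1,0,0,0,0,0,0,0,0,0,0,0,0,0,0,0]

```text
t: 20.92
tcp_pos: [0.6355, 0.3065, 0.0587]
tool_rot: [-3.142, -0.003, -2.119]
ft_force: [-0.1, 1.1, -1.9]
grip_width: 1.004
```

```bash
python3 -c "
from h import *
go(.6336,.3152,.025,-121)"
```

```text
t 20.92 pos [0.6355 0.3065 0.0587] yaw -121.4 | shift [-0.26  0.25  1.35] turn [-0.   -0.04 -0.08] w 1.00
```

Call:
drive_tool:
  steps: [-0.15,0.15,0.4,0,0,0,-0.1,0.08,0.5,0,0,0,0,0,0.3,0,0,0,0,0,0.15,0,0,0,0,0,0,0,0,0]

```text
t: 21.33
tcp_pos: [0.6357, 0.3165, 0.0266]
tool_rot: [-3.137, 0.002, -2.119]
ft_force: [0.3, -0.0, -3.3]
grip_width: 1.003
```

```bash
python3 -c "
from h import *
go(.6336,.3152,.025,-121)"
```

```text
t 21.33 pos [0.6357 0.3165 0.0266] yaw -121.4 | shift [0.09 0.05 0.06] turn [-0.05  0.03 -0.08] w 1.00
```

Call:
drive_tool:
  steps: [0.05,0.05,0.07,0,0,0,0,0,0,0,0,0,0,0,0,0,0,0,0,0,0,0,0,0,0,0,0,0,0,0,0,0,0,0,0,0,0,0,0,0,0,0]
  grip: -1
  force: 30

```text
t: 21.92
tcp_pos: [0.6345, 0.3164, 0.0256]
tool_rot: [-3.136, 0.004, -2.118]
ft_force: [0.1, -0.1, -3.3]
grip_width: 0.598
```

Call:
drive_tool:
  steps: [0,0,-0.3,0,0,0,0,0,-0.7,0,0,0,0,0,-1,0,0,-1,0,0,-1,0,0,-1,0,0,-1,0,0,-1,0,0,-0.2,0,0,-0.3,0,0,0,0,0,0,0,0,0,0,0,0]

```text
t: 22.58
tcp_pos: [0.6327, 0.3159, 0.1365]
tool_rot: [-3.138, 0.0, -1.817]
ft_force: [-0.1, 0.4, -2.3]
grip_width: 0.597
```

```bash
python3 -c "
from h import *
go(.487,-.181,.12,-104)"
```

```text
t 22.58 pos [0.6327 0.3159 0.1365] yaw -104.1 | shift [20.7   0.8   0.66] turn [-0.05  0.   -0.02] w 0.60
```

Call:
drive_tool:
  steps: [0.6,0,0,0,0,0,1,0.05,0,0,0,0,1,0.05,0,0,0,0,1,0.05,0,0,0,0,1,0.05,0,0,0,0,1,0.05,0,0,0,0,1,0.05,0,0,0,0,1,0.05,0,0,0,0,1,0.05,0,0,0,0,1,0.05,0,0,0,0,1,0.05,0,0,0,0,1,0.05,0,0,0,0,1,0.05,0,0,0,0,1,0.05,0,0,0,0,1,0.05,0,0,0,0,1,0.05,0,0,0,0,1,0.05,0,0,0,0,1,0.05,0,0,0,0,0.6,0,0,0,0,0,0,0,0,0,0,0]

```text
t: 24.25
tcp_pos: [0.4783, -0.1359, 0.1179]
tool_rot: [3.114, -0.004, -1.832]
ft_force: [0.7, 0.4, -2.6]
grip_width: 0.598
```

```bash
python3 -c "
from h import *
go(.487,-.181,.10,-104)"
```

```text
t 24.25 pos [ 0.4783 -0.1359  0.1179] yaw -105.0 | shift [ 1.65 -0.82  0.7 ] turn [ 0.32 -0.04 -0.2 ] w 0.60
```

Call:
drive_tool:
  steps: [0.6,-0.3,0.2,0.2,0,-0.1,0.6,-0.3,0.3,0.1,0,-0.08,0.3,-0.15,0.2,0,0,0,0,0,0,0,0,0,0,0,0,0,0,0]

```text
t: 24.67
tcp_pos: [0.4852, -0.1756, 0.0964]
tool_rot: [3.134, 0.0, -1.821]
ft_force: [0.4, 0.9, -3.1]
grip_width: 0.595
```

```bash
python3 -c "
from h import *
go(.487,-.181,.048,-104)"
```

```text
t 24.67 pos [ 0.4852 -0.1756  0.0964] yaw -104.3 | shift [ 0.19 -0.14  1.94] turn [ 0.08  0.   -0.07] w 0.60
```

Call:
drive_tool:
  steps: [0.1,-0.07,0.5,0.05,0,0,0.08,-0.04,0.65,0,0,0,0,0,0.45,0,0,0,0,0,0.2,0,0,0,0,0,0,0,0,0]

```text
t: 25.08
tcp_pos: [0.4876, -0.1763, 0.0504]
tool_rot: [3.138, 0.002, -1.819]
ft_force: [-0.2, 0.4, -2.6]
grip_width: 0.597
```

```bash
python3 -c "
from h import *
go(.487,-.181,.047,-104);print(arm.get_state()['ft_force'])"
```

```text
t 25.08 pos [ 0.4876 -0.1763  0.0504] yaw -104.2 | shift [ 0.19 -0.02  0.13] turn [ 0.04  0.02 -0.04] w 0.60
[-0.16497327  0.40048958 -2.58172377]
```

Call:
drive_tool:
  steps: [0.13,0,0.12,0,0,0,0.05,0,0.07,0,0,0,0,0,0,0,0,0]

```text
t: 25.33
tcp_pos: [0.4868, -0.1799, 0.0459]
tool_rot: [3.138, 0.002, -1.817]
ft_force: [0.2, 0.5, -2.9]
grip_width: 0.596
```

Call:
drive_tool:
  steps: [0,0,0,0,0,0,0,0,0,0,0,0,0,0,0,0,0,0,0,0,0,0,0,0,0,0,0,0,0,0]
  grip: 0.7

```text
t: 25.75
tcp_pos: [0.4884, -0.1811, 0.0483]
tool_rot: [-3.14, 0.001, -1.818]
ft_force: [-0.6, -0.2, -2.7]
grip_width: 0.852
```

Call:
drive_tool:
  steps: [0,0,-0.4,0,0,0,0,0,-1,0,0,0,0,0,-1,0,0,0,0,0,-1,0,0,-1,0,0,-1,0,0,-1,0,0,-0.3,0,0,-1,0,0,0,0,0,-1,0,0,0,0,0,-1,0,0,0,0,0,-1,0,0,0,0,0,-1,0,0,0,0,0,-1,0,0,0,0,0,-1,0,0,0,0,0,-1,0,0,0,0,0,-1,0,0,0,0,0,-1,0,0,0,0,0,-1,0,0,0,0,0,-1,0,0,0,0,0,-1,0,0,0,0,0,-1,0,0,0,0,0,-1]
  grip: 1

```text
t: 27.42
tcp_pos: [0.4895, -0.1816, 0.1906]
tool_rot: [3.137, -0.017, -0.261]
ft_force: [-0.4, 0.8, -2.4]
grip_width: 1.0
```

```bash
python3 -c "
from h import *
go(.609,.043,.15,27)"
```

```text
t 27.42 pos [ 0.4895 -0.1816  0.1906] yaw -14.9 | shift [ 2.28 -9.92  1.62] turn [ 0.12 -0.17 -8.39] w 1.00
```

Call:
drive_tool:
  steps: [0,0,0,0,-0.1,-1,0,0,0,0,-0.1,-1,0,0,0,0,0,-1,0,0,0,0,0,-1,0,0,0,0,0,-1,0,0,0,0,0,-1,0,0,0,0,0,-1,0,0,0,0,0,-0.3,0.4,-0.3,0,0,0,0,0.9,-0.63,0.1,0,0,0,0.9,-0.63,0.2,0,0,0,0.9,-0.63,0.2,0,0,0,0.9,-0.63,0.2,0,0,0,0.9,-0.63,0.2,0,0,0,0.9,-0.63,0.2,0,0,0,0.9,-0.63,0.2,0,0,0,0.4,-0.3,0,0,0,0,0,0,0,0,0,0,0,0,0,0,0,0]

```text
t: 29.0
tcp_pos: [0.6106, 0.0184, 0.1712]
tool_rot: [3.127, -0.007, 0.401]
ft_force: [-0.2, 0.9, -2.2]
grip_width: 1.0
```

Run:
```python
from h import *
go(.609,.043,.15,27)
s=arm.get_state(); im=viewer.camera("wrist")[:,:,::-1]
cv2.imwrite("pics/w5r.png",rect(im,*camT("wrist",s),.555,-.015,.11,.11,.015,5000))
cv2.imwrite("pics/w5.png",im)
```

```text
t 29.00 pos [0.6106 0.0184 0.1712] yaw 23.0 | shift [ 0.32 -0.94  0.84] turn [ 0.17 -0.08 -0.8 ] w 1.00
```

View pics/w5r.png

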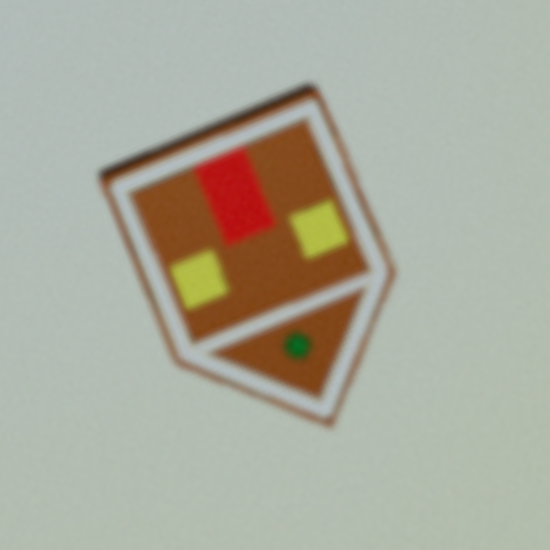

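```bash
python3 -c "
from h import *
go(.6087,.0396,.025,22.3)"
```

```text
t 29.05 pos [0.6106 0.018  0.1714] yaw 22.9 | shift [ 0.22 -0.91  5.85] turn [ 0.17 -0.09  0.13] w 1.00
```

Call:
drive_tool:
  steps: [0.1,-0.4,0.5,0.1,-0.05,0.1,0.05,-0.3,0.9,0.05,0,0,0,-0.1,0.9,0,0,0,0,0,0.9,0,0,0,0,0,0.9,0,0,0,0,0,0.5,0,0,0,0,0,0.2,0,0,0,0,0,0,0,0,0]

```text
t: 29.72
tcp_pos: [0.6045, 0.0334, 0.0472]
tool_rot: [3.141, -0.006, 0.375]
ft_force: [-0.4, -0.4, -2.1]
grip_width: 1.008
```

```bash
python3 -c "
from h import *
go(.6087,.0396,.025,22.3)"
```

```text
t 29.72 pos [0.6045 0.0334 0.0472] yaw 21.5 | shift [ 0.24 -0.17  0.89] turn [ 0.01 -0.06 -0.16] w 1.01
```

Call:
drive_tool:
  steps: [0.15,-0.1,0.3,0,0,-0.1,0.08,-0.06,0.35,0,0,0,0,0,0.15,0,0,0,0,0,0.05,0,0,0,0,0,0,0,0,0]

```text
t: 30.13
tcp_pos: [0.6114, 0.0389, 0.0275]
tool_rot: [3.138, -0.011, 0.383]
ft_force: [0.9, 0.7, -2.1]
grip_width: 0.998
```

```bash
python3 -c "
from h import *
go(.6087,.0396,.025,22.3)"
```

```text
t 30.13 pos [0.6114 0.0389 0.0275] yaw 22.0 | shift [-0.09 -0.07  0.1 ] turn [ 0.04 -0.13 -0.07] w 1.00
```

Call:
drive_tool:
  steps: [-0.06,-0.05,0.1,0,-0.1,0,0,0,0,0,0,0,0,0,0,0,0,0,0,0,0,0,0,0,0,0,0,0,0,0,0,0,0,0,0,0,0,0,0,0,0,0]
  grip: -1
  force: 30

```text
t: 30.72
tcp_pos: [0.6113, 0.0396, 0.0274]
tool_rot: [3.136, -0.006, 0.383]
ft_force: [-0.4, 1.3, -2.6]
grip_width: 0.549
```

Call:
drive_tool:
  steps: [0,0,-0.3,0,0,0,0,0,-0.7,0,0,0,0,0,-1,0,0,-1,0,0,-1,0,0,-1,0,0,-1,0,0,-1,0,0,-0.2,0,0,-1,0,0,0,0,0,-1,0,0,0,0,0,-1,0,0,0,0,0,-1,0,0,0,0,0,-1,0,0,0,0,0,-1,0,0,0,0,0,-1,0,0,0,0,0,-0.4,0,0,0,0,0,0]

```text
t: 31.88
tcp_pos: [0.6096, 0.0399, 0.1442]
tool_rot: [3.132, 0.001, 1.337]
ft_force: [1.2, 1.0, -2.1]
grip_width: 0.551
```

```bash
python3 -c "
from h import *
go(.573,-.324,.12,76)"
```

```text
t 31.88 pos [0.6096 0.0399 0.1442] yaw 76.6 | shift [-14.5    1.94   1.  ] turn [0.12 0.01 0.12] w 0.55
```

Call:
drive_tool:
  steps: [-0.6,0.1,0,0,0,0.1,-1,0.13,0,0,0,0,-1,0.13,0,0,0,0,-1,0.13,0,0,0,0,-1,0.13,0,0,0,0,-1,0.13,0,0,0,0,-1,0.13,0,0,0,0,-1,0.13,0,0,0,0,-1,0.13,0,0,0,0,-1,0.13,0,0,0,0,-1,0.13,0,0,0,0,-1,0.13,0,0,0,0,-1,0.13,0,0,0,0,-0.6,0,0,0,0,0,0,0,0,0,0,0,0,0,0,0,0,0]

```text
t: 33.22
tcp_pos: [0.5658, -0.3037, 0.1502]
tool_rot: [3.128, 0.0, 1.312]
ft_force: [0.1, 0.5, -1.9]
grip_width: 0.55
```

```bash
python3 -c "
from h import *
go(.573,-.324,.1,76)"
```

```text
t 33.22 pos [ 0.5658 -0.3037  0.1502] yaw 75.2 | shift [-0.71  0.46  2.01] turn [ 0.16  0.   -0.16] w 0.55
```

Call:
drive_tool:
  steps: [-0.35,0.25,0.5,0.1,0,-0.1,-0.25,0.15,0.7,0.05,0,-0.05,-0.05,0,0.5,0,0,0,0,0,0.2,0,0,0,0,0,0,0,0,0,0,0,0,0,0,0]

```text
t: 33.72
tcp_pos: [0.5733, -0.3151, 0.1018]
tool_rot: [-3.142, -0.003, 1.33]
ft_force: [0.1, 0.6, -2.0]
grip_width: 0.552
```

```bash
python3 -c "
from h import *
go(.573,-.324,.048,76)"
```

```text
t 33.72 pos [ 0.5733 -0.3151  0.1018] yaw 76.2 | shift [-0.36  0.07  2.15] turn [-0.   -0.03  0.04] w 0.55
```

Call:
drive_tool:
  steps: [-0.18,0.05,0.5,0,0,0,-0.12,0,0.7,0,0,0,0,0,0.5,0,0,0,0,0,0.2,0,0,0,0,0,0,0,0,0]

```text
t: 34.13
tcp_pos: [0.5746, -0.3217, 0.0539]
tool_rot: [3.137, -0.001, 1.332]
ft_force: [-0.1, -0.2, -2.9]
grip_width: 0.55
```

```bash
python3 -c "
from h import *
go(.573,-.324,.048,76)"
```

```text
t 34.13 pos [ 0.5746 -0.3217  0.0539] yaw 76.3 | shift [-0.1  -0.04  0.23] turn [ 0.05 -0.01  0.06] w 0.55
```

Call:
drive_tool:
  steps: [-0.05,0,0.15,0,0,0,0,0,0.1,0,0,0,0,0,0,0,0,0]

```text
t: 34.38
tcp_pos: [0.5746, -0.3231, 0.0475]
tool_rot: [3.137, -0.001, 1.332]
ft_force: [0.2, 1.2, -2.5]
grip_width: 0.554
```

Call:
drive_tool:
  steps: [0,0,0,0,0,0,0,0,0,0,0,0,0,0,0,0,0,0,0,0,0,0,0,0,0,0,0,0,0,0]
  grip: 0.6

```text
t: 34.8
tcp_pos: [0.576, -0.3242, 0.0502]
tool_rot: [3.132, 0.001, 1.332]
ft_force: [0.6, 1.7, -2.2]
grip_width: 0.802
```

Call:
drive_tool:
  steps: [0,0,-0.4,0,0,0,0,0,-1,0,0,0,0,0,-1,0,0,0,0,0,-1,0,0,0,0,0,-1,0,0,0,0,0,-1,0,0,0,0,0,-1,0,0,0,0,0,0,0,0,0,0,0,0,0,0,0]

```text
t: 35.55
tcp_pos: [0.574, -0.3231, 0.2221]
tool_rot: [3.132, 0.001, 1.332]
ft_force: [-0.2, 0.7, -2.5]
grip_width: 0.802
```

Run:
```python
from h import *
go(.573,-.324,.2,76)
M=R.from_euler("z",-14,degrees=True).as_matrix()
def ov(n,s=None):
    im=viewer.camera(n)[:,:,::-1]; K,T=camT(n,s)
    a=rect(im,K,T,.40,-.39,.26,.28,.035,1500)
    for p in(-.059,.059):
        for q in(-.059,.059):
            c=np.array([.530,-.2525,0])+M@[p,q,0]
            cv2.circle(a,(int((c[0]-.4)*1500),int((-.11-c[1])*1500)),21,(255,0,255),1)
    return a
cv2.imwrite("pics/f1.png",np.hstack([ov("scene"),ov("side")]))
cv2.imwrite("pics/f2.png",viewer.camera("side")[:,:,::-1])
```

```text
t 35.55 pos [ 0.574  -0.3231  0.2221] yaw 76.3 | shift [-0.04 -0.04  0.88] turn [0.11 0.02 0.07] w 0.80
```

View pics/f1.png

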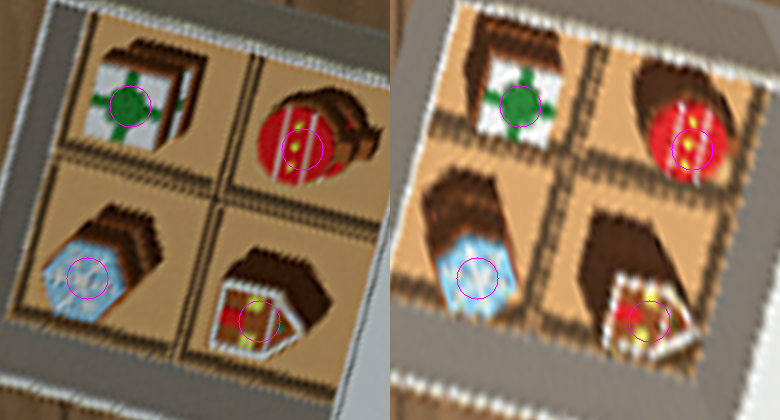

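View pics/f2.png

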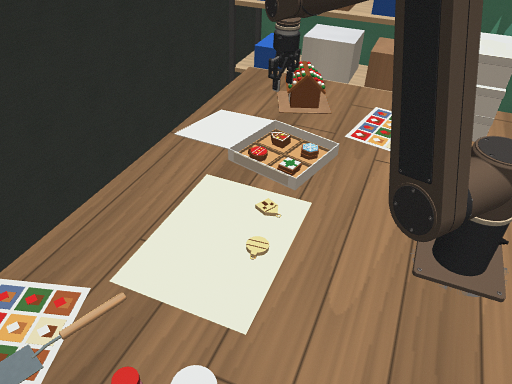

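```bash
python3 -c "
from workcell import arm
print(arm.sign_off())"
```

```text
the job is handed in; nothing more can be done
None
```

All four loose cookies (snowflake, bauble, parcel, house) are lying on their own kinds in the box, released, and I handed the job in at about 35.6 s. The sign-off gives no verdict.

**Last checks** (scene and side pictures, taken with the arm raised clear of the box):
- **Centring:** the snowflake, parcel and house look within a few millimetres of their tray centres. The bauble sits about 6 mm off, which is inside the 14 mm limit, so I left it.
- **Flatness:** all four look flat and icing up. I judged this by eye, not by a measured angle.
- **Ornaments:** the two wooden ornaments appear at the same pixels as at the start.
- **Disagreement:** the two cameras differ by about 5 mm on the bauble's position. No check failed.

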